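Top plate onto the riser stack of the optics bench

ROBOT

A 6-joint arm with a two-finger parallel gripper is mounted at the origin on the work surface. World frame = base frame: x ahead of the robot, y to its left, z up, the work surface at z = 0. Lengths are in m, angles in rad, forces in N, time in s.
With the tool pointing down it reaches from about 0.325 to 0.775 m from the base axis. Payload 5.5 kg.
Tool frame: the origin (TCP) lies at the very end of the fingers, on their centre line; the grasp point (between the pads) lies 19 mm behind it; z points along the fingers, y is the line along which they close (so a half turn about z gives the same grasp; the last joint's range is limited). The gripper opens to 88 mm and grips with 3 to 60 N. Pads are 20 mm wide; open, the fingers measure 115 mm over their backs; the gripper's body (75 mm by 178 mm) begins 61 mm behind the grasp point.
Start: joints at [1.206, 0.091, 1.231, -0, 1.82, -0.057], TCP at [0.182, 0.572, 0.223] pointing down, gripper open.
Joint ranges: [-2.87, 2.87], [-0.86, 2.18], [0.17, 2.46], [-1.51, 4.65], [0.06, 2.69], [-2.65, 2.65]. Speed limits (rad/s): [2.57, 2.57, 3.01, 3.14, 3.14, 3.14].

INTERFACE

Orientations are given as a rotation vector (axis times angle).
In Python, from workcell import bot gives the robot as it stands. The module is installed in compiled form; this text tells all that it offers. Calls block until the motion is done:
- bot.movep(position, orientation): joint-space move of the TCP to a pose.
- bot.move_linear(position, ori=None, v=0.15, threshold=None): straight line of the TCP; ori=None keeps the orientation; v is the mean speed in m/s. With threshold (N) it stops when the force on the tool has changed by that much, and returns True; else False.
- bot.move_joints(angles): joint-space move.
- bot.move_gripper(opening, grasp_force=None): finger opening in m; grasp_force is the grip in N (None keeps the last); returns when the fingers have stopped.
- bot.dwell(seconds).
- bot.inverse_kinematics(position, orientation): joint angles nearest the present ones, or None.
- bot.sense(): the state.
- bot.camera(name): name is "scene" or "top" or "wrist"; returns the picture (480x640x3 uint8, blue, green, red); there is no depth.
- bot.calibration(name): a dict with "fx", "fy", "cx", "cy" (pixels), "world_from_camera" (4x4, takes a point from camera to world coordinates). Camera axes: x right, y down, z forward; pixel columns grow to the right and rows downward; lengths in m; the calibration is good to about 2 mm. The wrist camera is an equidistant fisheye: a pixel r from the principal point sees the ray r / f radians off the axis. A picture is of the moment at which its call begins: read the wrist's pose just before it. calibration takes no time and is no camera call; for the wrist camera it gives the pose at the moment of the call.
A pose or a line that the arm cannot do raises bot.IKError and nothing moves.
- bot.job_done(): hands the job in; it is judged then, once.
The state is a dict: "clock": time; "joint_positions": joint angles; "qvel": joint speeds; "tau": joint torques, N m; "eef_pos": TCP position; "eef_rot": TCP orientation; "wrist_force": force on the tool from outside, world axes, zero at the start; "torque": the same for the moment, N m; "width": finger opening in m; "grasp_force": force on a finger pad.
Only numpy, scipy, OpenCV 4.12 (cv2) and the standard library are available. Lean on these libraries where they do the work, as an engineer would, in place of code of your own. Each camera call takes 0.05 s, during which the arm holds its last target. There are 200 camera calls.

TASK

Slide the long thin metal plate out over the front edge (the edge nearest the robot) of the raised black breadboard, far enough to grip it across its width by the overhanging end. Then lay it flat on top of the narrow riser stack, centred on it and lined up lengthwise with it, and leave the short square plate lying where it is.

Things in the scene. Friction and masses are not known exactly. Their poses are not given: they have to be found in the camera images.
- plate_center (a point): Centre of the long thin plain aluminium plate, the only oblong one: 130 mm long (its x), 60 wide (its y), 3 thick (its z, up), about 70 g. It lies loose and flat on the breadboard, length within 10 degrees of square to the front edge, near end 8 to 40 mm inside it. It slides when pressed (about 10 N) from above with closed fingertips and dragged; pressed on its rear half it does not tip.
- board_edge (a point): Middle of the top front edge (nearest the robot) of the raised black breadboard. x points inward over the board, away from the robot; y left along the edge; z up. Board fixed, 200 mm deep, 340 wide, 13 thick, top 70 mm above the table; the space ahead of the edge is free. On it, side by side in any order, 110 mm apart: long plate, short plate, dark ring (8 mm high).
- stack_top (a point): Centre of the flat top of the riser stack: bolted metal blocks fixed to the table, top 90 mm long (its x), 36 wide (its y), 70 mm above the table, z up; foot 110 by 46 mm, 12 high. Narrower than the long plate, so fingers holding the plate's sides pass down beside it. It stands left or right of the breadboard; a slim post holder (105 mm high) stands on the other side.
- short_plate_center (a point): Centre of the short square aluminium plate, 60 by 60 mm, 3 mm thick, lying on the breadboard: a bystander that stays where it is.
Things that resemble listed ones, but are neither listed nor needed, are in the scene too. What is shaped like the part that bears stack_top but purple is not meant. Leave any orange look-alike of the part that bears plate_center alone.

How it is judged:
By the outcome, as a careful person would: the job done as asked, in the order asked, and still so for the second after the job is handed in, with the robot touching nothing.
It also fails if it takes over 54 s, if anything falls off the work surface, if the arm or the gripper's body presses on something with over 40 N, if the wrist force passes 120 N, or if a joint passes its speed limit or range.

## Working session

There is one attempt and no reset: what is moved stays moved. The work goes in short steps, each a Python script; the robot and the scene stay as the last script left them, time stands still between calls to the robot, and variables do not carry over. Pictures are saved under pics/ and viewed, at most 10 in all, crops included, and the job is handed in when it is done.

```bash
mkdir -p pics
python3 - <<'E'
from workcell import bot
import cv2,numpy as np
for n in("top","scene"):
    i=bot.camera(n); cv2.imwrite(f"pics/{n}0.png",i)
    c=bot.calibration(n); print(n,c)
print(bot.sense())
E
```

```text
top {'fx': 596.7390378937228, 'fy': 596.7390378937228, 'cx': 323.8370715942882, 'cy': 247.57576740096454, 'world_from_camera': array([[ 0.0274343 , -0.99839629,  0.04951975,  0.42899767],
       [-0.99956795, -0.02687633,  0.01189867,  0.01179712],
       [-0.01054868, -0.04982479, -0.99870227,  1.21987468],
       [ 0.        ,  0.        ,  0.        ,  1.        ]])}
scene {'fx': 515.0490539915079, 'fy': 515.0490539915079, 'cx': 327.0416766609601, 'cy': 243.39524230073695, 'world_from_camera': array([[ 0.61423659,  0.61529233, -0.49409388,  0.98784795],
       [ 0.78902408, -0.46901235,  0.3968229 , -0.39238292],
       [ 0.01242596, -0.63359511, -0.77356501,  0.88430724],
       [ 0.        ,  0.        ,  0.        ,  1.        ]])}
{'clock': 0.1, 'joint_positions': array([ 1.20631120e+00,  9.17834619e-02,  1.23171656e+00, -9.73417569e-06,
        1.81979562e+00, -5.67135545e-02]), 'qvel': array([-0.00103235, -0.00124083, -0.00347264, -0.00016834, -0.00129358,
       -0.00032911]), 'tau': array([ 1.79816238e-03, -4.47858739e+01, -4.07571137e+01,  6.99672103e-02,
        2.83812254e-02, -1.15799621e-04]), 'eef_pos': array([0.18168424, 0.57156736, 0.22164763]), 'eef_rot': array([-4.81491029e-01, -3.10412390e+00,  2.61875146e-03]), 'wrist_force': array([ 0.22860622,  0.65290179, -0.58554326]), 'torque': array([ 0.02617864,  0.04391034, -0.01028117]), 'grasp_force': 0.0, 'width': 0.08747461414634071}
```

View pics/top0.png

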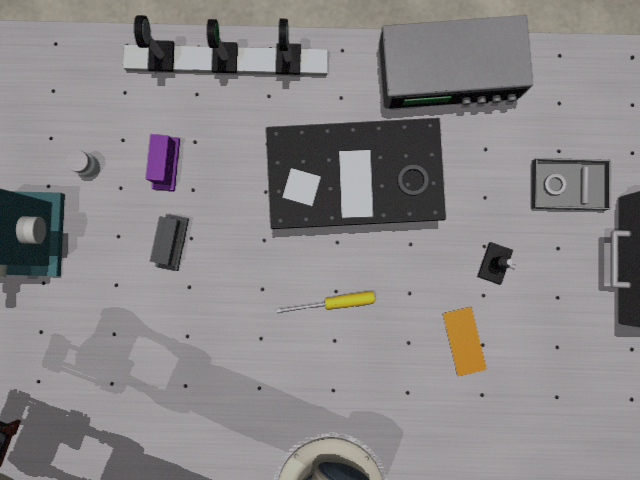

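View pics/scene0.png

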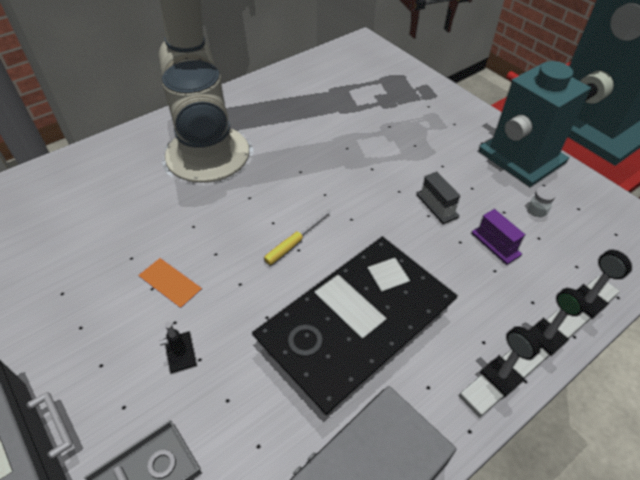

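The top view shows these candidates:
- **Plates:** the long pale plate is at (356,183) and the square one at (301,187). The orange look-alike at (464,341) isn't meant.
- **Stacks:** the grey stack is at (170,241). The purple one at (163,160) isn't meant. The grey stack is on the left and the post holder at (495,263) on the right, as described.

Next I'll measure these and check them in an enlarged crop.

```bash
cat > h.py <<'E'
from workcell import bot
import cv2,numpy as np
def ray(n,uv,z):
    c=bot.calibration(n);T=c["world_from_camera"]
    uv=np.atleast_2d(np.asarray(uv,float))
    d=np.c_[(uv[:,0]-c["cx"])/c["fx"],(uv[:,1]-c["cy"])/c["fy"],np.ones(len(uv))]@T[:3,:3].T
    return T[:3,3]+d*((z-T[2,3])/d[:,2])[:,None]
def proj(n,P):
    c=bot.calibration(n);T=c["world_from_camera"]
    q=(np.atleast_2d(P)-T[:3,3])@T[:3,:3]
    return np.c_[q[:,0]/q[:,2]*c["fx"]+c["cx"],q[:,1]/q[:,2]*c["fy"]+c["cy"]]
def rect(n,mask,z,amin=100):
    out=[]
    for k in cv2.findContours(mask.astype(np.uint8),cv2.RETR_EXTERNAL,cv2.CHAIN_APPROX_NONE)[0]:
        if cv2.contourArea(k)<amin: continue
        P=ray(n,k[:,0,:],z)[:,:2]
        (c,s,a)=cv2.minAreaRect((P*1000).astype(np.float32))
        if s[0]<s[1]: s=s[::-1]; a+=90
        out.append((np.array(c)/1000,np.array(s),(a+90)%180-90,k[:,0].mean(0)))
    return out
E
python3 - <<'E'
from h import *
t=cv2.imread("pics/top0.png");s=cv2.imread("pics/scene0.png")
for n,i,box in(("top",t,(250,110,460,240)),("scene",s,(240,230,470,420))):
    g=i.min(2);m=np.zeros(g.shape,bool);x0,y0,x1,y1=box
    m[y0:y1,x0:x1]=g[y0:y1,x0:x1]>120
    if n=="top": 
        b=np.zeros_like(m);b[y0:y1,x0:x1]=g[y0:y1,x0:x1]<75
        b=cv2.morphologyEx((b|False).astype(np.uint8),cv2.MORPH_CLOSE,np.ones((5,5)))
        print("board",rect(n,b,.07,2000))
    for r in rect(n,m,.073):
        if r[1][0]<200: print(n,r)
c=t[205:280,140:200];c=cv2.resize(c,None,fx=6,fy=6,interpolation=cv2.INTER_CUBIC)
d=cv2.resize(s[165:230,405:470],None,fx=6,fy=6,interpolation=cv2.INTER_CUBIC)
H=max(c.shape[0],d.shape[0]);o=np.zeros((H,c.shape[1]+d.shape[1],3),np.uint8)
o[:c.shape[0],:c.shape[1]]=c;o[:d.shape[0],c.shape[1]:]=d
cv2.imwrite("pics/stack.png",o);print(o.shape)
p=cv2.resize(t[110:235,255:455],None,fx=4,fy=4,interpolation=cv2.INTER_CUBIC);cv2.imwrite("pics/board.png",p)
g=cv2.cvtColor(t,6);print(g[240,150:195]);print(g[210:275,172])
E
```

```text
board [(array([ 0.63180444, -0.02741917]), array([345.58782959, 200.56192017]), -85.49685764312744, array([354.08152174, 173.6557971 ]))]
scene (array([ 0.61038495, -0.03341092]), array([131.00125122,  61.20064163]), 3.6805293560028076, array([349.78169014, 305.1971831 ]))
scene (array([0.6013504 , 0.07198907]), array([61.51356125, 61.28813553]), -14.510589599609375, array([387.93814433, 273.79381443]))
(450, 750, 3)
[158 158 156 143 106  81  84  83  82  81  80  83  83  86  84  81  82  78
  83  84  82  83  64  36  21  27  61  63  63  63  52  65  79  54  52 120
 139 137 152 157 136 109 142 158 156]
[158 160 157 159 132  88  71  72  63  90  87  81  82  87  87  85  83  82
  84  84  85  85  82  84  82  85  83  86  85  81  64  58  56  56  42  32
  30  22  23  20  24  27  26  23  19  23  18  41  35  48  55  49  67  61
  61  56  49  46  45  52  82 155 159 158 159]
```

View pics/stack.png

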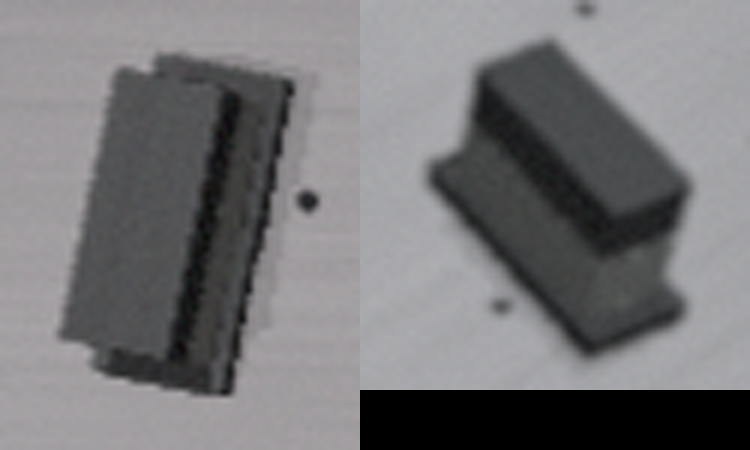

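View pics/board.png

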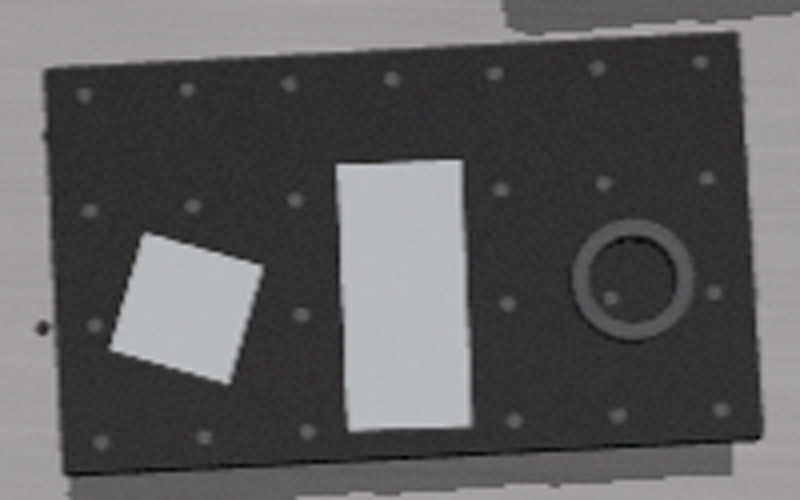

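The crops confirm the targets. The plain grey stack has its top-face corners at about (159.5,216.5), (176.5,219), (167.5,264) and (150,261) in the top image. The long oblong plate is at (356,183), between the square plate and the ring. Now I'll turn these into poses and do the press and drag.

```bash
cat >> h.py <<'E'
def down(yaw): return np.pi*np.array([-np.sin(yaw/2),np.cos(yaw/2),0])
def plates(n,i):
    g=i.min(2);b=np.zeros(g.shape,np.uint8)
    P=np.array([[.735,.135,.07],[.722,-.19,.07],[.44,-.19,.07],[.46,.135,.07]])
    cv2.fillConvexPoly(b,proj(n,P).astype(np.int32),1)
    return b,g
E
python3 - <<'E'
from h import *
t=cv2.imread("pics/top0.png");s=cv2.imread("pics/scene0.png")
def corners(n,i,cs,z=.07):
    cs=np.array(cs,np.float32).reshape(-1,1,2)
    cv2.cornerSubPix(cv2.cvtColor(i,6),cs,(3,3),(-1,-1),(3,50,.01))
    P=ray(n,cs[:,0],z)[:,:2]; print(n,cs[:,0].round(1).tolist(),P.round(4).tolist())
    print(" c",P.mean(0).round(4),"len",[round(float(np.linalg.norm(P[a]-P[b])),4) for a,b in((0,1),(1,2),(2,3),(3,0))])
    v=P[0]+P[1]-P[2]-P[3]; print(" yaw",np.degrees(np.arctan2(v[1],v[0])))
# order far-left, far-right, near-right, near-left
off=lambda x,y,x0,y0:(x/6-.5+x0,y/6-.5+y0)
corners("top",t,[off(*p,140,205) for p in((117,68),(222,86),(168,358),(60,335))])
corners("scene",s,[off(*p,405,165) for p in((692-360,187),(612-360,218),(480-360,72),(550-360,40))])
print("plate top cam")
corners("top",t,[(255+x/4,110+y/4) for x,y in((336,163),(463,159),(471,427),(348,431))],.073)
corners("top",t,[(255+x/4,110+y/4) for x,y in((145,233),(263,266),(230,384),(110,350))],.073)
corners("top",t,[(255+x/4,110+y/4) for x,y in((45,70),(738,32),(762,437),(65,471))],.07)
E
```

```text
top [[159.3000030517578, 215.60000610351562], [176.5, 218.8000030517578], [167.5, 264.20001220703125], [149.10000610351562, 260.8999938964844]] [[0.5395, 0.3463], [0.5341, 0.3126], [0.4458, 0.3266], [0.4511, 0.3624]]
 c [0.4926 0.337 ] len [0.0341, 0.0894, 0.0362, 0.0899]
 yaw -9.66584200984976
scene [[459.8999938964844, 195.39999389648438], [446.70001220703125, 200.39999389648438], [423.8999938964844, 176.1999969482422], [436.6000061035156, 171.10000610351562]] [[0.5379, 0.345], [0.5309, 0.3102], [0.4452, 0.3247], [0.4506, 0.3605]]
 c [0.4912 0.3351] len [0.0355, 0.0868, 0.0362, 0.0886]
 yaw -9.805616468365322
plate top cam
top [[338.70001220703125, 150.60000610351562], [370.0, 149.60000610351562], [372.29998779296875, 216.1999969482422], [341.79998779296875, 217.39999389648438]] [[0.6749, 0.0019], [0.6783, -0.0588], [0.549, -0.0662], [0.5451, -0.0075]]
 c [ 0.6118 -0.0327] len [0.0608, 0.1296, 0.0588, 0.1301]
 yaw 3.695444440500575
top [[290.6000061035156, 167.8000030517578], [320.3999938964844, 176.39999389648438], [311.6000061035156, 205.6999969482422], [282.0, 196.8000030517578]] [[0.639, 0.0942], [0.6236, 0.0359], [0.5663, 0.0513], [0.5819, 0.1091]]
 c [0.6027 0.0726] len [0.0602, 0.0594, 0.0599, 0.059]
 yaw -14.857172220743346
top [[265.5, 127.0], [438.29998779296875, 116.30000305175781], [444.79998779296875, 219.60000610351562], [270.1000061035156, 227.60000610351562]] [[0.7183, 0.1456], [0.7477, -0.1902], [0.5463, -0.2063], [0.5219, 0.1304]]
 c [ 0.6336 -0.0301] len [0.3371, 0.2021, 0.3377, 0.197]
 yaw 4.504977721752679
```

Both views agree to about 2 mm, and the sizes match. The plate is at (0.611, -0.033) with yaw 3.7°, and its near end is about 13 mm inside the edge. The stack top is at (0.492, 0.336) with yaw -9.7°. Next I'll press on the rear half and drag 58 mm.

Run:
```python
from h import *
yaw=np.radians(3.7);u=np.array([np.cos(yaw),np.sin(yaw),0]);c=np.array([.611,-.033,0])
p=c+.033*u;o=down(yaw);Z=np.array([0,0,1])
S=lambda l:(lambda s:print(l,round(s["clock"],2),s["eef_pos"].round(4),s["wrist_force"].round(1)))(bot.sense())
print(bot.inverse_kinematics(p+.12*Z,o))
bot.movep(p+.16*Z,o);bot.move_gripper(0);S("above")
bot.move_linear(p+.085*Z,v=.15);bot.dwell(.2);f0=bot.sense()["wrist_force"][2]
S("pre");print(bot.move_linear(p+.066*Z,v=.02,threshold=9));bot.dwell(.2);S("press")
z=bot.sense()["eef_pos"][2]
for k in range(1,9):
    f=bot.sense()["wrist_force"][2]-f0
    z+=np.clip((f-11)*1e-4,-.0008,.0008)
    bot.move_linear(p-.058*k/8*u+z*Z,v=.05);S(k)
```

```text
[-1.00668479e-01  2.14502968e-01  1.27622097e+00 -4.44089210e-16
  1.65086871e+00 -1.73604199e+00]
above 4.13 [ 0.6439 -0.0309  0.16  ] [ 0.2 -0.2  0.4]
pre 4.98 [ 0.6448 -0.031   0.0868] [-0.2  0.2  0. ]
True
press 5.82 [ 0.6438 -0.0308  0.0734] [-0.9 -0.8  5.6]
1 6.1 [ 0.6365 -0.0314  0.0734] [-0.9  0.4  5.9]
2 6.39 [ 0.6297 -0.0319  0.0734] [-0.2  0.1  7.5]
3 6.68 [ 0.6227 -0.0324  0.0733] [-0.3 -0.3  7.2]
4 6.97 [ 0.6157 -0.0329  0.0734] [0.9 0.5 7.8]
5 7.27 [ 0.6087 -0.0334  0.0733] [-0.4 -0.6  9.3]
6 7.56 [ 0.6016 -0.0338  0.0733] [0.9 0.1 9.9]
7 7.85 [ 0.5945 -0.0343  0.0733] [0.7 0.2 9.9]
8 8.14 [ 0.5873 -0.0348  0.0733] [ 0.4 -0.5 11. ]
```

```bash
cat >> h.py <<'E'
def look(tag):
    for n in("top","scene"):
        i=bot.camera(n);cv2.imwrite(f"pics/{n}_{tag}.png",i)
        b,g=plates(n,i); m=(b>0)&(g>150)
        if n=="scene": m=(b>0)&(g>140)
        for r in rect(n,m,.073,300): print(n,r)
E
python3 - <<'E'
from h import *
p=bot.sense()["eef_pos"]
bot.move_linear(p+[0,0,.08],v=.2)
bot.movep([.44,.2,.2],down(0))
bot.move_gripper(.088)
look("a");print(bot.sense()["clock"])
t=cv2.imread("pics/top_a.png");s=cv2.imread("pics/scene_a.png")
cv2.imwrite("pics/a.png",np.hstack([cv2.resize(t[110:260,240:460],(400,273)),cv2.resize(s[220:420,240:470],(400,348))[:273]]))
E
```

```text
top (array([ 0.53256812, -0.09073251]), array([207.21005249, 172.77745056]), 86.48094940185547, array([372.8503937 , 236.94685039]))
top (array([0.60301056, 0.07297734]), array([59.06176758, 59.02397919]), -14.569236755371094, array([301.07079646, 186.66371681]))
scene (array([0.60147876, 0.07181172]), array([60.45108032, 60.30965424]), -14.427253723144531, array([388.13541667, 273.92708333]))
scene (array([ 0.53588745, -0.03166687]), array([331.54544067, 172.40400696]), 86.26642608642578, array([316.70804598, 271.62988506]))
11.2583
```

View pics/a.png

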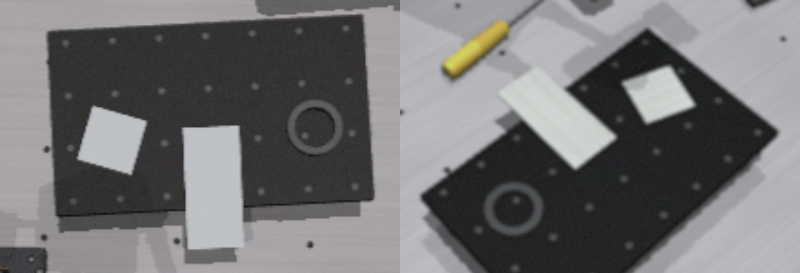

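The plate slid out straight, with its near end at about row 247 of the crop and the overhang clear of the board. The square plate is unmoved. I'll measure the plate's corners and grip it.

```bash
cat >> h.py <<'E'
def corners(n,i,cs,z):
    cs=np.array(cs,np.float32).reshape(-1,1,2)
    cv2.cornerSubPix(cv2.cvtColor(i,6),cs,(3,3),(-1,-1),(3,50,.01))
    P=ray(n,cs[:,0],z)[:,:2];v=P[0]+P[1]-P[2]-P[3];yaw=np.arctan2(v[1],v[0])
    print(n,"c",P.mean(0).round(4),"yaw",np.degrees(yaw).round(2),"sides",[round(float(np.linalg.norm(P[a]-P[a-1])),4) for a in range(4)])
    return P.mean(0),yaw
E
python3 - <<'E'
from h import *
t=cv2.imread("pics/top_a.png");s=cv2.imread("pics/scene_a.png")
k=400/220
corners("top",t,[(240+x/k,110+y/k) for x,y in((182,127),(239,126),(243,247),(187,249))],.073)
k=400/230
corners("scene",s,[(240+x/k,220+y/k) for x,y in((617,137),(576,169),(499,93),(537,66)) for x in [x-400]],.073)
E
```

```text
top c [ 0.5557 -0.0361] yaw 3.68 sides [0.1291, 0.0604, 0.1288, 0.0619]
scene c [ 0.5552 -0.0372] yaw 3.72 sides [0.1285, 0.0609, 0.1288, 0.0583]
```

Run:
```python
from h import *
yaw=np.radians(3.7);u=np.array([np.cos(yaw),np.sin(yaw),0]);Z=np.array([0,0,1])
g=np.array([.5555,-.0366,0])-.048*u;o=down(yaw)
S=lambda l:(lambda s:print(l,round(s["clock"],2),s["eef_pos"].round(4),s["wrist_force"].round(1),round(s["width"],4),s["grasp_force"]))(bot.sense())
bot.movep(g+.13*Z,o);S("above")
print(bot.move_linear(g+.0525*Z,v=.08,threshold=8));S("down")
bot.move_gripper(.0,40);S("grip")
bot.move_linear(g+.14*Z,v=.1);S("lift")
ys=np.radians(-9.75);us=np.array([np.cos(ys),np.sin(ys),0]);q=np.array([.492,.336,0])-.048*us
bot.movep(q+.125*Z,down(ys));bot.dwell(.3);S("over stack")
for n in("top","scene"): cv2.imwrite(f"pics/{n}_b.png",bot.camera(n))
w=bot.camera("wrist")
t=cv2.imread("pics/top_b.png");s=cv2.imread("pics/scene_b.png")
cv2.imwrite("pics/b.png",np.hstack([cv2.resize(t[150:310,100:260],(400,400)),cv2.resize(s[90:250,370:530],(400,400))]))
```

```text
above 12.27 [ 0.5078 -0.0389  0.1305] [-0.1 -0.6 -0. ] 0.0876 0.0
False
down 13.38 [ 0.508  -0.0398  0.0532] [-0.5 -0.9 -0. ] 0.0878 0.0
grip 13.96 [ 0.5077 -0.0397  0.0526] [-0.2 -0.3  0.6] 0.0591 39.99922335147858
lift 14.98 [ 0.5072 -0.0397  0.139 ] [ 0.1  0.4 -0.6] 0.0591 39.998783469200134
over stack 16.73 [0.4451 0.3436 0.1251] [ 0.2  0.  -0.9] 0.059 39.99872446060181
```

View pics/b.png

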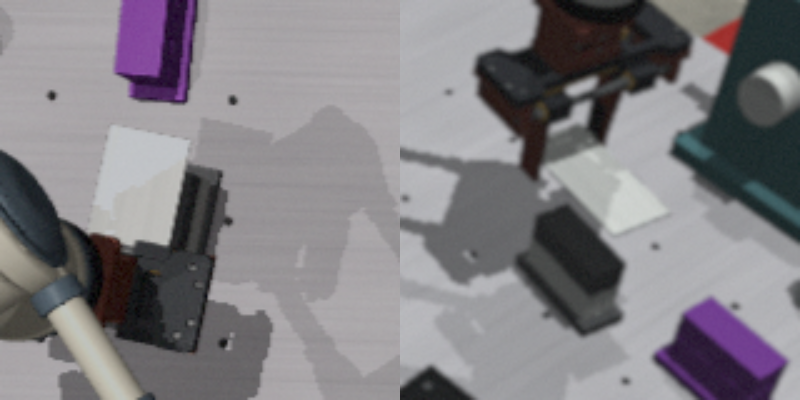

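The plate is held level-looking over the stack, with its far corners in the top crop at (110,125) and (190,140). I'll check sag and length by intersecting the far corners from both views.

Run:
```python
from h import *
t=cv2.imread("pics/top_b.png");s=cv2.imread("pics/scene_b.png")
sub=lambda i,c:cv2.cornerSubPix(cv2.cvtColor(i,6),np.array(c,np.float32).reshape(-1,1,2),(3,3),(-1,-1),(3,50,.01))[:,0]
a=sub(t,[(100+x/2.5,150+y/2.5) for x,y in((110,125),(190,140))])
b=sub(s,[(370+x/2.5,90+y/2.5) for x,y in((270,210),(215,234))])
def M(n):
    c=bot.calibration(n);K=np.array([[c["fx"],0,c["cx"]],[0,c["fy"],c["cy"]],[0,0,1]])
    return K@np.linalg.inv(c["world_from_camera"])[:3]
X=cv2.triangulatePoints(M("top"),M("scene"),a.T.astype(float),b.T.astype(float));X=(X[:3]/X[3]).T
ys=np.radians(-9.75);us=np.array([np.cos(ys),np.sin(ys),0])
v=X[0]-X[1];print(X.round(4),"mid",X.mean(0).round(4),"expected",(np.array([.492,.336,.1455])+.065*us).round(4),"w",np.linalg.norm(v),"yaw",np.degrees(np.arctan2(-v[0],v[1])))
```

```text
[[0.5597 0.3521 0.1458]
 [0.5502 0.2959 0.1442]] mid [0.5549 0.324  0.145 ] expected [0.5561 0.325  0.1455] w 0.057009774252952575 yaw -9.646535588605596
```

The far edge is within 1.5 mm of where it should be, and there is no sag. I'll lower it and release.

Run:
```python
from h import *
Z=np.array([0,0,1])
S=lambda l:(lambda s:print(l,round(s["clock"],2),s["eef_pos"].round(4),s["wrist_force"].round(1),round(s["width"],4)))(bot.sense())
ys=np.radians(-9.75);us=np.array([np.cos(ys),np.sin(ys),0]);q=np.array([.4925,.3365,0])-.048*us
bot.move_linear(q+.062*Z,v=.08);S("near")
print(bot.move_linear(q+.0505*Z,v=.015,threshold=4));S("touch")
bot.move_gripper(.075);bot.dwell(.2);S("open")
bot.move_gripper(.088)
bot.move_linear(q+.16*Z,v=.12)
bot.movep([.40,-.25,.25],down(0));bot.dwell(.3);S("away")
for n in("top","scene"): cv2.imwrite(f"pics/{n}_c.png",bot.camera(n))
t=cv2.imread("pics/top_c.png");s=cv2.imread("pics/scene_c.png")
cv2.imwrite("pics/c.png",np.hstack([cv2.resize(t[180:300,110:230],(400,400)),cv2.resize(s[130:250,380:500],(400,400))]))
```

```text
near 17.82 [0.4455 0.3448 0.0627] [-0.6 -0.  -0.4] 0.0589
True
touch 18.44 [0.4451 0.3446 0.0526] [0.5 0.5 5. ] 0.0588
open 19.12 [0.4446 0.3442 0.0515] [-0.3 -0.7 -0.4] 0.0753
away 23.07 [ 0.4002 -0.2497  0.2499] [-0.5 -0.5 -0.2] 0.0875
```

View pics/c.png

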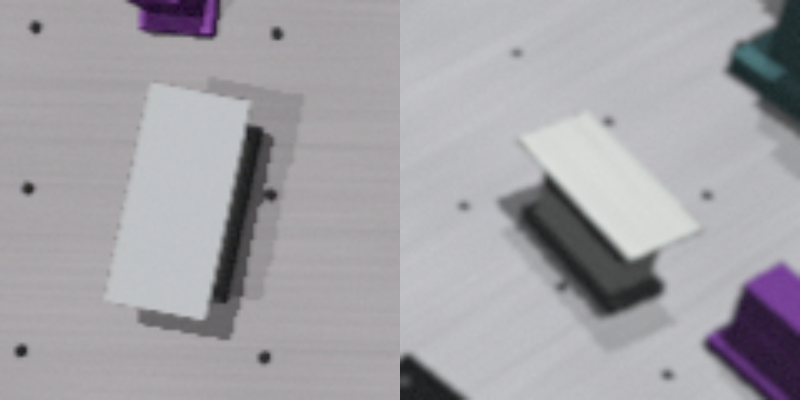

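The plate lies flat on the stack. Its top-crop corners are (150,84), (250,99), (207,319) and (106,299). I'll measure how well it is centred.

Run:
```python
from h import *
t=cv2.imread("pics/top_c.png");s=cv2.imread("pics/scene_c.png");k=400/120
corners("top",t,[(110+x/k,180+y/k) for x,y in((150,84),(250,99),(207,319),(106,299))],.073)
corners("scene",s,[(380+x/k,130+y/k) for x,y in((302,229),(230,259),(117,138),(187,112))],.073)
for n,i in(("top",t),("scene",s)):
    b,g=plates(n,i)
    for r in rect(n,(b>0)&(g>140),.073,300): print(n,r)
```

```text
top c [0.4928 0.3369] yaw -9.97 sides [0.1269, 0.0589, 0.1301, 0.0589]
scene c [0.4908 0.3355] yaw -10.46 sides [0.1255, 0.0603, 0.1295, 0.0575]
top (array([ 0.51041064, -0.02635248]), array([333.00723267, 120.72794342]), 86.48097229003906, array([341.76348548, 244.56016598]))
top (array([0.60302002, 0.07302187]), array([59.58299255, 59.06186295]), 75.42512512207031, array([301.07079646, 186.66371681]))
scene (array([0.60154486, 0.07197095]), array([61.08359909, 60.78909683]), -14.572769165039062, array([387.94845361, 273.81443299]))
scene (array([ 0.51222137, -0.0291602 ]), array([334.62121582, 125.75151062]), 85.70217895507812, array([314.66486486, 265.54594595]))
```

In each view the plate's centre is within 0.6 mm of the stack's centre in that same view, and the yaw is within 1°. The square plate hasn't moved. Handing in.

```bash
python3 -c "
from workcell import bot
print(bot.job_done())"
```

```text
the job is handed in; nothing more can be done
None
```

The long plate lies flat on the grey riser stack, centred to within about 1 mm and lined up lengthwise to within 1° by the camera measurements; the short square plate hasn't moved, and the job was handed in at about 23 s on the robot's clock.

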